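# Put the lemon away and snap both lemon keepers shut

## Task

Put the loose lemon into the empty lemon keeper, then have the green covers of both keepers pressed down until their catches snap and hold them fully shut, with one lemon in each. Leave the timer and the small milk pitcher where they stand.

Things in the scene. Friction and masses are not known exactly. Their poses are not given: they have to be found in the camera images.
- keeper_empty: fixed lemon keeper: white tray 122 (x) x 136 (y) mm, walls 38 mm high, 3 thick, inner floor at z = 5 mm, green hinged cover. Origin: centre of the underside; +x from the front (robot side) to the hinge at the back, +z up. Hinge line along y at x = 63, z = 40 mm; an open cover overhangs the tray, so load it slanting from the front. Starts without a lemon, left or right.
- keeper_full: fixed lemon keeper: white tray 122 (x) x 136 (y) mm, walls 38 mm high, 3 thick, inner floor at z = 5 mm, green hinged cover. Origin: centre of the underside; +x from the front (robot side) to the hinge at the back, +z up. Hinge line along y at x = 63, z = 40 mm; an open cover overhangs the tray, so load it slanting from the front. Holds a lemon already.
- cover_empty (a joint): cover hinge of the keeper that starts empty, rad: 0 = fully shut, grows as the front edge rises (about keeper +y), stop at 1.05. A stiff hinge holds it at any angle; about 1 N at the front edge swings it down. The tab meets the ball near 0.075 and passes it near 0.04 under about 6 to 10 N straight down on the pad, then snaps to 0 and stays. Starts at 0.94 to 1.04.
- cover_full (a joint): cover hinge of the keeper that holds a lemon, rad: 0 = fully shut, grows as the front edge rises (about keeper +y), stop at 1.05. A stiff hinge holds it at any angle; about 1 N at the front edge swings it down. The tab meets the ball near 0.075 and passes it near 0.04 under about 6 to 10 N straight down on the pad, then snaps to 0 and stays. Starts at 0.4 to 1.0.
- cover_empty_press (a point): middle of the black thumb pad on the roof of the cover of the empty keeper, 111 mm in front of the hinge line; x, z as the keeper's when shut. Cover: upside-down tray 126 long from the hinge line, 136 wide, 30 deep; shut, its flat top is at z = 70 mm. A tab on its front edge hangs down to z = 17 mm, 71 mm in front of the keeper's middle, and snaps over a sprung ball.
- cover_full_press (a point): middle of the black thumb pad on the roof of the cover of the full keeper, 111 mm in front of the hinge line; x, z as the keeper's when shut. Cover: upside-down tray 126 long from the hinge line, 136 wide, 30 deep; shut, its flat top is at z = 70 mm. A tab on its front edge hangs down to z = 17 mm, 71 mm in front of the keeper's middle, and snaps over a sprung ball.
- lemon_loose: a yellow lemon, 67 mm long (x) by 54 by 54 mm high, about 90 g. It lies loose on the worktop in front of the keepers. Origin: centre of its underside as it lies at the start; x along its length.
- lemon_loose_centre (a point): middle of the loose lemon, 27 mm above its origin; axes as the lemon's
- lemon_stored: a yellow lemon, 71 mm long (x) by 53 by 51 mm high, about 90 g. It lies in the full keeper. Origin: centre of its underside as it lies at the start; x along its length.
- lemon_stored_centre (a point): middle of the stored lemon, 25.5 mm above its origin
- timer: a white kitchen timer, 62 x 62 x 22 mm, loose between the keepers, origin at the centre of its underside; not to be disturbed
- small_pitcher: a small steel milk pitcher, 66 x 101 x 81 mm, loose at the front left, origin at the centre of its underside; not to be disturbed
Mind the look-alikes: they are no part of the job. There is more than one size of the lemon_loose; the one meant has the size given above.

How it is judged:
On the way, in this order (a step that is already met when the one before it is completed fails the run):
1. the loose lemon lies in the tray of the empty keeper, let go (x of lemon_loose_centre in the frame of keeper_empty between -0.056 and 0.056 m and y of lemon_loose_centre in the frame of keeper_empty between -0.063 and 0.063 m and z of lemon_loose_centre in the frame of keeper_empty between 0.01 and 0.046 m and contact force between the fingers and lemon_loose below 0.1 N and linear speed of lemon_loose below 0.05 m/s), for 0.2 s.
2. both covers are snapped shut (value of joint each of cover_empty, cover_full below 0.025 rad), for 0.2 s.
At the end, for the whole second after the job is handed in: Both covers are snapped shut (hinge angles below 0.025 rad), the loose lemon lies inside the keeper that was empty and the stored lemon is still inside its own (each lemon's middle between the tray's walls and below 46 mm), at rest (all of step 2 and x of lemon_loose_centre in the frame of keeper_empty between -0.056 and 0.056 m and y of lemon_loose_centre in the frame of keeper_empty between -0.063 and 0.063 m and z of lemon_loose_centre in the frame of keeper_empty between 0.01 and 0.046 m and x of lemon_stored_centre in the frame of keeper_full between -0.056 and 0.056 m and y of lemon_stored_centre in the frame of keeper_full between -0.063 and 0.063 m and z of lemon_stored_centre in the frame of keeper_full between 0.01 and 0.046 m and linear speed of lemon_loose below 0.03 m/s); the robot touches nothing.
It fails at once if the timer is displaced by more than 30 mm (distance of timer from where it was at the start of the episode above 0.03 m).
It fails at once if the small pitcher is displaced by more than 30 mm (distance of small_pitcher from where it was at the start of the episode above 0.03 m).
It also fails if it takes over 64 s, if anything falls off the work surface, if the arm or the gripper's body presses on something with over 40 N, if the wrist force passes 120 N, or if a joint passes its speed limit or range.

## Robot

A 6-joint arm with a two-finger parallel gripper is mounted at the origin on a cart in front of the work surface, level with it; the furniture and walls round the work are solid. World frame = base frame: x ahead of the robot, y to its left, z up, the work surface at z = 0. Lengths are in m, angles in rad, forces in N, time in s.
With the tool pointing down it reaches from about 0.3 to 0.95 m from the base axis. Payload 3.1 kg.
Tool frame: the origin (TCP) lies at the very end of the fingers, on their centre line; the grasp point (between the pads) lies 19 mm behind it; z points along the fingers, y is the line along which they close (so a half turn about z gives the same grasp; the last joint's range is limited). The gripper opens to 85 mm and grips with 20 to 120 N. Pads are 22 mm wide; open, the fingers measure 114 mm over their backs; the gripper's body (76 mm by 85 mm) begins 54 mm behind the grasp point. The pads swing forward as they close: fully open they stand 13 mm farther back than shut.
Start: joints at [1.103, 0.308, 1.634, -0, 1.2, -0.07], TCP at [0.242, 0.576, 0.231] pointing down, gripper open.
Joint ranges: [-3.06, 3.06], [-0.79, 1.96], [0.05, 2.63], [-1.19, 4.34], [0.05, 2.64], [-2.94, 2.94]. Speed limits (rad/s): [2.79, 2.79, 3.14, 3.14, 3.14, 3.14].

## Interface

Orientations are given as a rotation vector (axis times angle).
In Python, from station import monitor, viewer, ctrl gives the robot as it stands.
- The arm moves only by the tool jog_arm, never from a script. Its argument "increments" is a list of rows, each an object of numbers: "wx", "wy", "wz": the turn, a rotation vector about the tool's x, y, z in rad; "x", "y", "z": the shift along the tool's x, y, z in m; "jaw": the finger opening in m, from 0 to 0.0854. A call has 1 to 10 rows; each row is the pose to reach, as a shift and turn from the pose commanded when the call began, along the tool's axes at that moment; what a row does not reach only later rows make up. A row lasts 1/10 s, in which the tool goes at most 50 mm and 8.59 degrees, less where a joint would pass 70% of its speed; a pose out of reach is approached as far as the arm can. A call with a gripper value outside its range is refused whole. The fingers move at their own pace and stop on an object; "squeeze" is the grip in N (left out, the last holds). Time passes only in rows, so rows that repeat a pose let the fingers close. It gives the time, the measured TCP pose, the force, the opening and the grip force at its end, in the units of the state.
- monitor.sense(): the state, without advancing time (a new reading comes with each control period).
- viewer.capture(name): name is "scene" or "top" or "wrist"; returns a dict with "img" (480x640x3 uint8, red, green, blue), "fx", "fy", "cx", "cy" (pixels), "cam_to_world" (4x4, takes a point from camera to world coordinates); the wrist camera has in their place "hand_eye" (4x4, takes a point from camera to tool coordinates, whose origin is the TCP and whose axes are the flange's). Camera axes: x right, y down, z forward; pixel columns grow to the right and rows downward; lengths in m; the calibration is good to about 2 mm. A picture is of the moment at which its call begins: read the wrist's pose just before it. There is no depth.
- ctrl.job_done(): hands the job in; it is judged then, once.
Trained networks look in a picture, given as the dict that the camera call returned (one of the last four; its "shot" number tells which), for a name from the list of things; names that differ only in an ending like _2 or _b are one class to them, and where a whole thing is asked for, a point or a joint stands for the part that bears it (a point fixed in the world has none). Each returns a list of dicts, best first, with "conf" (0 to 1); they miss things now and then, are a little off and sometimes report something else, mostly with a low value. They report only what shows in the picture. A call takes as long as a camera call. They do not tell look-alikes from the thing itself.
- viewer.masks_of(picture, target): "mask" (480x640 bool, what is visible of it) and "bbox" ([left, top, width, height] in pixels, round what is visible of it).
- viewer.mark_of(picture, target): "uv" ([column, row] in pixels: a listed point, or the origin of a listed thing).
The state is a dict: "time_s": time; "joints": joint angles; "joint_vel": joint speeds; "joint_efforts": joint torques, N m; "position": TCP position; "orientation": TCP orientation; "ft_force": force on the tool from outside, world axes, zero at the start; "wrist_torque": the same for the moment, N m; "grip_width": opening from 0.0 (shut) to 1.0 (fully open); "finger_force": force on a finger pad.
Only numpy, scipy, OpenCV 4.12 (cv2) and the standard library are available. Lean on these libraries where they do the work, as an engineer would, in place of code of your own. Each camera call takes 0.05 s, during which the arm holds its last target. There are 200 camera calls.

## Working session

There is one attempt and no reset: what is moved stays moved. The work goes in short steps, Python scripts to look and compute and a tool call to move; the robot and the scene stay as the last step left them, time stands still between calls to the robot, and variables do not carry over. Pictures are saved under pics/ and viewed, at most 10 in all, crops included, and the job is handed in when it is done.

Besides the shell and the picture viewer there is one more tool, called after "Request:" as name(argument=value, ...) on one line, values as JSON. jog_arm: Moves the arm, as the interface text tells. Its arguments: {"type":"object","properties":{"increments":{"type":"array","items":{"type":"object","properties":{"wx":{"type":"number"},"wy":{"type":"number"},"wz":{"type":"number"},"x":{"type":"number"},"y":{"type":"number"},"z":{"type":"number"},"jaw":{"type":"number"}}}},"squeeze":{"type":"number"}},"required":["increments"]}

```bash
mkdir -p pics; ls; cat > h.py <<'E'
import numpy as np, cv2
from scipy.spatial.transform import Rotation as R
from station import monitor, viewer, ctrl
def cap(n,save=None):
    s=monitor.sense(); p=viewer.capture(n)
    if 'cam_to_world' in p: T=np.array(p['cam_to_world'])
    else:
        W=np.eye(4); W[:3,:3]=R.from_rotvec(s['orientation']).as_matrix(); W[:3,3]=s['position']; T=W@np.array(p['hand_eye'])
    p['T']=T
    if save: cv2.imwrite(save,cv2.cvtColor(p['img'],cv2.COLOR_RGB2BGR))
    return p
def ray(p,uv):
    d=p['T'][:3,:3]@np.array([(uv[0]-p['cx'])/p['fx'],(uv[1]-p['cy'])/p['fy'],1]); return p['T'][:3,3],d
def onz(p,uv,z):
    o,d=ray(p,uv); return o+d*(z-o[2])/d[2]
def proj(p,X):
    c=np.linalg.inv(p['T'])@np.append(X,1); return np.array([p['fx']*c[0]/c[2]+p['cx'],p['fy']*c[1]/c[2]+p['cy']])
def tri(obs):
    A=np.zeros((3,3));b=np.zeros(3)
    for p,uv in obs:
        o,d=ray(p,uv); d=d/np.linalg.norm(d); M=np.eye(3)-np.outer(d,d); A+=M;b+=M@o
    return np.linalg.solve(A,b)
E
python3 - <<'E'
from h import *
np.set_printoptions(precision=3,suppress=True)
s=monitor.sense(); print(s['position'],s['orientation'],s['time_s'])
P={n:cap(n,f'pics/{n}0.png') for n in('scene','top')}
cv2.imwrite('pics/both.png',cv2.resize(cv2.hconcat([cv2.imread('pics/scene0.png'),cv2.imread('pics/top0.png')]),(800,300)))
for t in ['keeper_empty','keeper_full','cover_empty_press','cover_full_press','lemon_loose','lemon_loose_centre','lemon_stored_centre','timer','small_pitcher']:
    for n,p in P.items():
        for r in viewer.mark_of(p,t)[:4]: print(t,n,np.array(r['uv']),round(r['conf'],2),onz(p,r['uv'],0.027 if 'lemon' in t else 0))
for n,p in P.items(): print(n,p['T'])
E
```

```text
pics
[0.242 0.575 0.23 ] [-0.621 -3.079  0.003] 0.0
keeper_empty scene [450.1 292.6] 0.74 [ 0.638 -0.179  0.   ]
keeper_empty top [432.2 186.4] 0.58 [ 0.647 -0.172  0.   ]
keeper_full scene [297.7 240.2] 0.58 [0.612 0.16  0.   ]
keeper_full top [286.6 194.5] 0.65 [0.626 0.167 0.   ]
cover_empty_press scene [471.7 214.9] 0.83 [ 0.93  -0.107  0.   ]
cover_empty_press top [453.7 154.1] 0.86 [ 0.724 -0.224  0.   ]
cover_full_press scene [297.2 194.7] 0.55 [0.77  0.274 0.   ]
cover_full_press top [287.3 195.7] 0.65 [0.623 0.165 0.   ]
lemon_loose scene [345.8 295. ] 0.91 [ 0.489 -0.036  0.027]
lemon_loose scene [274.1 287. ] 0.63 [0.432 0.083 0.027]
lemon_loose scene [228.4 276.9] 0.56 [0.406 0.172 0.027]
lemon_loose top [317.7 268.9] 0.84 [0.453 0.094 0.027]
lemon_loose top [270.3 276.3] 0.78 [0.436 0.2   0.027]
lemon_loose top [372.3 243.1] 0.74 [ 0.511 -0.029  0.027]
lemon_loose_centre scene [274.7 278.3] 0.91 [0.453 0.098 0.027]
lemon_loose_centre scene [228.  263.7] 0.72 [0.436 0.2   0.027]
lemon_loose_centre scene [346.2 282.3] 0.6 [ 0.521 -0.018  0.027]
lemon_loose_centre top [309.8 267.4] 0.89 [0.456 0.112 0.027]
lemon_loose_centre top [373.4 246.3] 0.61 [ 0.504 -0.031  0.027]
lemon_loose_centre top [272.1 272.3] 0.53 [0.445 0.196 0.027]
lemon_stored_centre scene [300.6 220.1] 0.63 [0.647 0.177 0.027]
lemon_stored_centre scene [300.6 238.8] 0.59 [0.588 0.135 0.027]
lemon_stored_centre scene [300.8 238.6] 0.36 [0.589 0.135 0.027]
lemon_stored_centre top [451.2 157.4] 0.46 [ 0.709 -0.211  0.027]
timer top [359.3 189.9] 0.78 [ 0.638 -0.002  0.   ]
small_pitcher scene [149.1 273.7] 0.62 [0.348 0.33  0.   ]
small_pitcher top [210.3 316.1] 0.88 [0.346 0.337 0.   ]
scene [[ 0.569 -0.468  0.677 -0.198]
 [-0.822 -0.334  0.46  -0.424]
 [ 0.011 -0.818 -0.575  0.687]
 [ 0.     0.     0.     1.   ]]
top [[ 0.003 -0.994  0.111  0.397]
 [-1.    -0.003 -0.001  0.101]
 [ 0.002 -0.111 -0.994  1.246]
 [ 0.     0.     0.     1.   ]]
```

View pics/scene0.png

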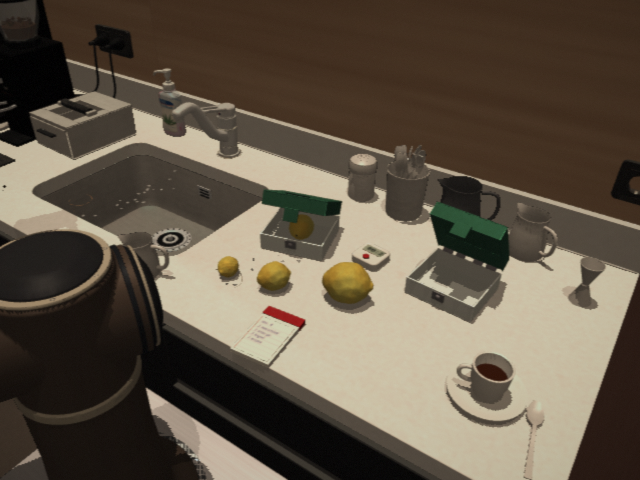

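View pics/top0.png

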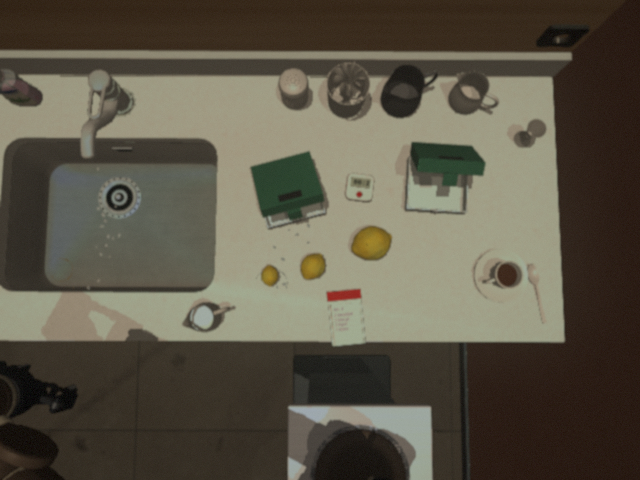

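The scene view shows three lemons: big (346,283), medium (274,277) and small (228,266). The empty keeper is on the right (450,280) and the full one on the left (300,225), with the timer between them at (370,256). The top view agrees. I'll measure the lemons and zoom in on the keepers.

```bash
python3 - <<'E'
from h import *
np.set_printoptions(precision=4,suppress=True)
P={n:cap(n) for n in('scene','top')}
for n,p in P.items():
    for r in viewer.masks_of(p,'lemon_loose')[:5]:
        m=r['mask']; c=max(cv2.findContours(m.astype(np.uint8),0,1)[0],key=cv2.contourArea)[:,0]
        X=np.array([onz(p,u,0.027) for u in c.astype(float)])[:,:2].astype(np.float32)
        print(n,r['bbox'],round(r['conf'],2),'minrect',cv2.minAreaRect(X), X.mean(0), 'ell',cv2.fitEllipse(X) if len(X)>5 else '')
def crop(n,x,y,w,h,k):
    i=cv2.cvtColor(P[n]['img'],cv2.COLOR_RGB2BGR)[y:y+h,x:x+w]; i=cv2.resize(i,(400,300),interpolation=cv2.INTER_CUBIC); return i
A=cv2.hconcat([crop('scene',395,195,133,100,3)if 0 else crop('scene',395,200,160,120,3),crop('top',380,120,133,100,3)])
B=cv2.hconcat([crop('scene',240,170,133,100,3),crop('top',230,140,133,100,3)])
o=cv2.vconcat([A,B]); o=np.clip(o.astype(float)*1.5,0,255).astype(np.uint8); cv2.imwrite('pics/k.png',o)
E
```

```text
scene [320.3, 260.0, 54.9, 44.6] 0.74 minrect ((0.5232523679733276, -0.018629565834999084), (0.11875101923942566, 0.09224869310855865), 55.511131286621094) [ 0.523 -0.019] ell ((0.524300754070282, -0.018395617604255676), (0.08988490700721741, 0.12103482335805893), 123.06704711914062)
scene [218.5, 257.3, 21.7, 21.1] 0.69 minrect ((0.4300370514392853, 0.19430774450302124), (0.062150176614522934, 0.038571931421756744), 40.61848449707031) [0.4299 0.194 ] ell ((0.430187463760376, 0.19419360160827637), (0.038873717188835144, 0.06214198097586632), 134.95103454589844)
scene [257.8, 258.2, 36.1, 35.2] 0.66 minrect ((0.45964717864990234, 0.10583987832069397), (0.08906614035367966, 0.06109278276562691), 19.065134048461914) [0.4586 0.105 ] ell ((0.45917078852653503, 0.10552377253770828), (0.06014679744839668, 0.08671843260526657), 120.95021057128906)
top [264.3, 267.5, 11.2, 21.5] 0.8 minrect ((0.4376757740974426, 0.20276986062526703), (0.042432330548763275, 0.03575694561004639), 0.639063835144043) [0.4377 0.2026] ell ((0.43752461671829224, 0.20254211127758026), (0.036392226815223694, 0.0426623
[... 174 characters left out ...]
71986389) [0.4584 0.1063] ell ((0.458058625459671, 0.10636649280786514), (0.05318525433540344, 0.06479450315237045), 59.82420349121094)
top [351.3, 226.4, 40.1, 29.7] 0.72 minrect ((0.5102963447570801, -0.02496590092778206), (0.08154067397117615, 0.07746171951293945), 71.04161071777344) [ 0.5102 -0.0255] ell ((0.5102459192276001, -0.02536878176033497), (0.0732003003358841, 0.08750831335783005), 16.421005249023438)
top [344.1, 175.4, 29.5, 26.6] 0.46 minrect ((0.6383184194564819, -0.0004166699945926666), (0.06139109656214714, 0.06426453590393066), 82.82391357421875) [0.638  0.0007] ell ((0.6381310224533081, 0.0007083378150127828), (0.06576169282197952, 0.06978746503591537), 92.17853546142578)
```

View pics/k.png

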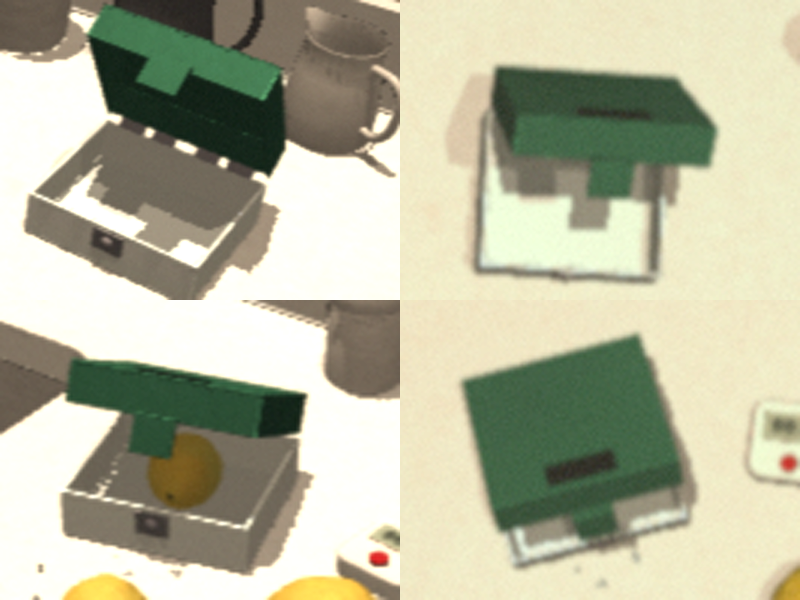

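Top row is the empty keeper, nearly square to the robot with the cover about 1 rad open. Bottom row is the full keeper, yawed, with the cover partly open. I read off the rim corners and fit poses.

```bash
cat > fit.py <<'E'
from h import *
from scipy.optimize import least_squares
np.set_printoptions(precision=4,suppress=True)
P={n:cap(n) for n in('scene','top')}
FL=(-.061,.068,.038);FR=(-.061,-.068,.038);BL=(.061,.068,.038);BR=(.061,-.068,.038)
obs={'empty':[('top',FL,(405.6,210.3)),('top',FR,(464.8,213)),('scene',FL,(405.8,278.8)),('scene',FR,(473,307.2)),('scene',BL,(440.2,248.8)),('scene',BR,(501,274.8))],
'full':[('top',FL,(267.6,228.2)),('top',FR,(325.8,213.2)),('scene',FL,(261.3,234)),('scene',FR,(323.8,249.2)),('scene',BR,(339.1,216))]}
cov={'empty':[],'full':[]}
def w(q,X):
    c,s=np.cos(q[2]),np.sin(q[2]); return np.array([q[0]+c*X[0]-s*X[1],q[1]+s*X[0]+c*X[1],X[2]])
def press(q,th,x=-.048,z=.070):
    dx,dz=x-.063,z-.04   # rotate about hinge, front rises
    c,s=np.cos(th),np.sin(th); return w(q,np.array([.063+dx*c+dz*s, 0, .04-dx*s+dz*c]))
for k,o in obs.items():
    f=lambda q:np.concatenate([proj(P[n],w(q,X))-u for n,X,u in o])
    r=least_squares(f,[.64,-.17 if k=='empty' else .17,0],x_scale=[.01,.01,.1],loss='soft_l1'); print(k,r.x,f(r.x).reshape(-1,2))
    uv={n:viewer.mark_of(P[n],f'cover_{k}_press') for n in P}
    uv={n:v[0]['uv'] for n,v in uv.items() if v}; print(uv)
    g=lambda t:np.concatenate([proj(P[n],press(r.x,t[0]))-u for n,u in uv.items()])
    a=least_squares(g,[.8]); print('th',a.x,a.fun, 'press now',press(r.x,a.x[0]),'shut',press(r.x,0))
E
python3 fit.py
```

```text
empty [ 0.6421 -0.178  -0.074 ] [[ 1.2405 -0.8594]
 [ 2.5565  1.0835]
 [-0.574  -1.9624]
 [-0.2012  0.6005]
 [-3.2743 -1.0629]
 [ 0.5837 -0.286 ]]
{'scene': [472.2, 216.4], 'top': [451.4, 158.4]}
th [1.0492] [ 0.063   0.5919  0.4156 -0.3325] press now [ 0.6757 -0.1805  0.1512] shut [ 0.5942 -0.1744  0.07  ]
full [0.6187 0.1556 0.2703] [[ 0.6433  0.418 ]
 [ 1.0928 -0.4515]
 [-1.4497 -0.4361]
 [-1.2677 -2.601 ]
 [ 0.9636  0.1139]]
{'scene': [296.2, 197.0], 'top': [288.4, 196.3]}
th [0.4915] [ 1.2882 -0.9797  3.0322  0.8548] press now [0.5988 0.1501 0.1188] shut [0.5725 0.1428 0.07  ]
```

```bash
cat >> h.py <<'E'
def pose(g,a,t,back=0.0):
    "tool pose with grasp point g, azimuth a, forward tilt t (deg), backed off along tool"
    a,t=np.radians([a,t]); z=np.array([np.sin(t)*np.cos(a),np.sin(t)*np.sin(a),-np.cos(t)]); y=np.array([-np.sin(a),np.cos(a),0])
    M=np.eye(4); M[:3,:3]=np.c_[np.cross(y,z),y,z]; M[:3,3]=np.array(g)+z*(0.019-back); return M
def inc(T,frm=None):
    if frm is None:
        s=monitor.sense(); frm=np.eye(4); frm[:3,:3]=R.from_rotvec(s['orientation']).as_matrix(); frm[:3,3]=s['position']
    D=np.linalg.inv(frm)@T; print('xyz',D[:3,3].round(4),'w',R.from_matrix(D[:3,:3]).as_rotvec().round(4))
E
python3 - <<'E'
from h import *
inc(pose((.458,.106,.027),-30,40,.12))
E
```

```text
xyz [-0.3167 -0.3417  0.1269] w [ 0.0439 -0.6972  0.1207]
```

Request:
jog_arm(increments=[{"x":-0.317,"y":-0.342,"z":0.127,"wx":0.044,"wy":-0.697,"wz":0.121},{"x":-0.317,"y":-0.342,"z":0.127,"wx":0.044,"wy":-0.697,"wz":0.121},{"x":-0.317,"y":-0.342,"z":0.127,"wx":0.044,"wy":-0.697,"wz":0.121},{"x":-0.317,"y":-0.342,"z":0.127,"wx":0.044,"wy":-0.697,"wz":0.121},{"x":-0.317,"y":-0.342,"z":0.127,"wx":0.044,"wy":-0.697,"wz":0.121},{"x":-0.317,"y":-0.342,"z":0.127,"wx":0.044,"wy":-0.697,"wz":0.121},{"x":-0.317,"y":-0.342,"z":0.127,"wx":0.044,"wy":-0.697,"wz":0.121},{"x":-0.317,"y":-0.342,"z":0.127,"wx":0.044,"wy":-0.697,"wz":0.121},{"x":-0.317,"y":-0.342,"z":0.127,"wx":0.044,"wy":-0.697,"wz":0.121},{"x":-0.317,"y":-0.342,"z":0.127,"wx":0.044,"wy":-0.697,"wz":0.121}])

```text
invalid input
```

```bash
python3 - <<'E'
from h import *
np.set_printoptions(precision=4,suppress=True)
print(monitor.sense()['joints'],monitor.sense()['time_s'])
p=cap('wrist','pics/w1.png'); print(p['T'])
for r in viewer.masks_of(p,'lemon_loose')[:3]:
    m=r['mask']; c=max(cv2.findContours(m.astype(np.uint8),0,1)[0],key=cv2.contourArea)[:,0]
    X=np.array([onz(p,u,0.027) for u in c.astype(float)])[:,:2].astype(np.float32)
    print(r['bbox'],round(r['conf'],2),'ell',cv2.fitEllipse(X))
for r in viewer.mark_of(p,'lemon_loose_centre'): print(r['conf'],r['uv'],onz(p,r['uv'],.027))
inc(pose((.458,.106,.027),-30,40,.12))
E
```

```text
[ 1.1033  0.3081  1.6338 -0.      1.1997 -0.0697] 1.5
[[ 0.3873  0.8793  0.2772  0.171 ]
 [ 0.9219 -0.3695 -0.1161  0.6063]
 [ 0.0003  0.3006 -0.9538  0.3733]
 [ 0.      0.      0.      1.    ]]
[105.1, 443.6, 34.7, 28.5] 0.95 ell ((0.43976518511772156, 0.21013280749320984), (0.03174509480595589, 0.05636907368898392), 25.318222045898438)
xyz [-0.3167 -0.3417  0.1269] w [ 0.0439 -0.6972  0.1207]
```

View pics/w1.png

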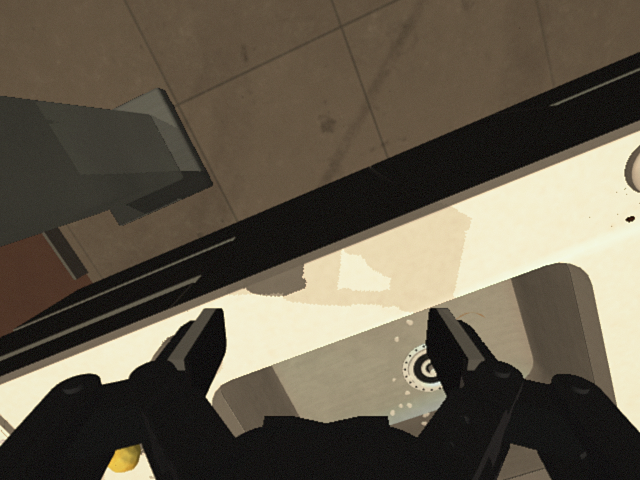

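The wrist camera, still at the start pose, sees the sink and the floor; the small lemon is at (123,457). The move was refused, so I'll try it with every field filled in.

Request:
jog_arm(increments=[{"x":-0.05,"y":-0.05,"z":0.02,"wx":0.0,"wy":-0.1,"wz":0.02,"jaw":0.085},{"x":-0.317,"y":-0.342,"z":0.127,"wx":0.044,"wy":-0.697,"wz":0.121,"jaw":0.085},{"x":-0.317,"y":-0.342,"z":0.127,"wx":0.044,"wy":-0.697,"wz":0.121,"jaw":0.085},{"x":-0.317,"y":-0.342,"z":0.127,"wx":0.044,"wy":-0.697,"wz":0.121,"jaw":0.085},{"x":-0.317,"y":-0.342,"z":0.127,"wx":0.044,"wy":-0.697,"wz":0.121,"jaw":0.085},{"x":-0.317,"y":-0.342,"z":0.127,"wx":0.044,"wy":-0.697,"wz":0.121,"jaw":0.085},{"x":-0.317,"y":-0.342,"z":0.127,"wx":0.044,"wy":-0.697,"wz":0.121,"jaw":0.085},{"x":-0.317,"y":-0.342,"z":0.127,"wx":0.044,"wy":-0.697,"wz":0.121,"jaw":0.085},{"x":-0.317,"y":-0.342,"z":0.127,"wx":0.044,"wy":-0.697,"wz":0.121,"jaw":0.085},{"x":-0.317,"y":-0.342,"z":0.127,"wx":0.044,"wy":-0.697,"wz":0.121,"jaw":0.085}], squeeze=30)

```text
time_s: 2.65
position: [0.4013, 0.1354, 0.1035]
orientation: [0.638, 2.374, -0.234]
ft_force: [1.0, -0.2, -0.6]
grip_width: 0.992
finger_force: 0.0
```

```bash
cat > look.py <<'E'
from h import *
np.set_printoptions(precision=4,suppress=True)
print(monitor.sense()['joints'],monitor.sense()['time_s'])
p=cap('wrist','pics/w2.png')
for r in viewer.masks_of(p,'lemon_loose')[:3]:
    m=r['mask']; c=max(cv2.findContours(m.astype(np.uint8),0,1)[0],key=cv2.contourArea)[:,0]
    X=np.array([onz(p,u,0.027) for u in c.astype(float)])[:,:2].astype(np.float32)
    print(r['bbox'],round(r['conf'],2),'ell',cv2.fitEllipse(X))
for r in viewer.mark_of(p,'lemon_loose_centre'): print(r['conf'],r['uv'],onz(p,r['uv'],.027))
inc(pose((.458,.106,.027),-30,40,.12))
E
python3 look.py
```

```text
[ 0.6795  0.093   2.4202 -1.1545  0.7156  0.577 ] 2.65
[196.9, 274.4, 82.9, 82.5] 0.95 ell ((0.5542183518409729, -0.061777953058481216), (0.07862702757120132, 0.2589567303657532), 47.7854118347168)
[292.1, 205.7, 74.8, 79.7] 0.92 ell ((0.46536099910736084, 0.10165822505950928), (0.053693074733018875, 0.10770153254270554), 60.86270523071289)
[416.8, 139.3, 74.6, 71.1] 0.83 ell ((0.43073010444641113, 0.2031429260969162), (0.036977171897888184, 0.059200383722782135), 87.55963897705078)
0.93 [456.5, 170.3] [0.4249 0.2042 0.027 ]
0.6 [328.5, 245.7] [0.4564 0.106  0.027 ]
xyz [ 0.0004  0.0025 -0.0012] w [-0.0039 -0.001  -0.0028]
```

View pics/w2.png

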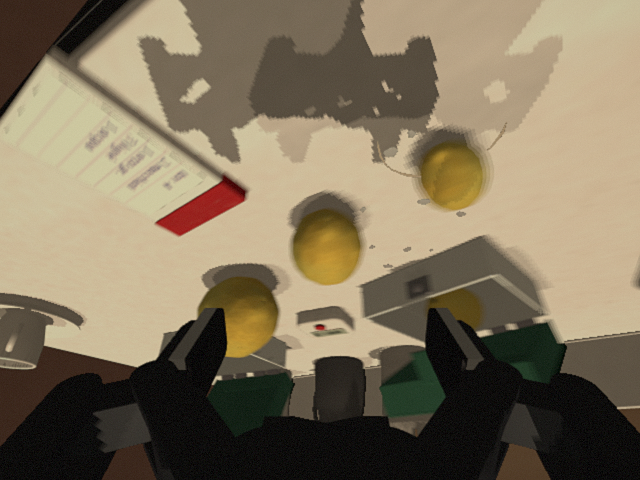

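The wrist view shows the loose lemon at (328,246), with the big one at (238,315) and the small one at (452,175). Its long axis is at about -30°, as measured. Joint 4 is close to its limit, so I'll use a milder azimuth and tilt.

```bash
python3 - <<'E'
from h import *
inc(pose((.457,.106,.027),-15,35,.08))
E
```

```text
xyz [-0.0052 -0.0069  0.0393] w [-0.1631  0.0856 -0.2108]
```

Request:
jog_arm(increments=[{"x":-0.005,"y":-0.007,"z":0.039,"wx":-0.163,"wy":0.086,"wz":-0.211,"jaw":0.085},{"x":-0.005,"y":-0.007,"z":0.039,"wx":-0.163,"wy":0.086,"wz":-0.211,"jaw":0.085},{"x":-0.005,"y":-0.007,"z":0.039,"wx":-0.163,"wy":0.086,"wz":-0.211,"jaw":0.085},{"x":-0.005,"y":-0.007,"z":0.039,"wx":-0.163,"wy":0.086,"wz":-0.211,"jaw":0.085}], squeeze=30)

```text
time_s: 3.2
position: [0.4237, 0.1196, 0.0888]
orientation: [0.332, 2.524, -0.102]
ft_force: [0.9, 0.0, 0.4]
grip_width: 0.997
finger_force: 0.0
```

```bash
python3 - <<'E'
from h import *
print(monitor.sense()['joints'],monitor.sense()['time_s'])
p=cap('wrist')
for r in viewer.mark_of(p,'lemon_loose_centre'): print(r['conf'],r['uv'],onz(p,r['uv'],.027))
inc(pose((.457,.106,.027),-15,35,0))
E
```

```text
[ 0.43891377  0.02940352  2.47587075 -1.19310133  0.40161526  0.20146439] 3.2
0.96 [473.3, 191.6] [0.42682696 0.19997532 0.027     ]
0.9 [319.1, 253.6] [0.45834084 0.10616999 0.027     ]
xyz [ 0.0047 -0.0053  0.0902] w [ 0.0012 -0.0124  0.0027]
```

Tilting at this radius drives the wrist towards a singularity. I'll pick with a small tilt and slant only at the keeper.

```bash
python3 - <<'E'
from h import *
inc(pose((.458,.106,.027),-25,8,.07))
E
```

```text
xyz [-0.0186 -0.0038  0.026 ] w [0.064  0.4576 0.1671]
```

Request:
jog_arm(increments=[{"x":-0.019,"y":-0.004,"z":0.01,"wx":0.064,"wy":0.458,"wz":0.167,"jaw":0.085},{"x":-0.019,"y":-0.004,"z":0.026,"wx":0.064,"wy":0.458,"wz":0.167,"jaw":0.085},{"x":-0.019,"y":-0.004,"z":0.026,"wx":0.064,"wy":0.458,"wz":0.167,"jaw":0.085},{"x":-0.019,"y":-0.004,"z":0.026,"wx":0.064,"wy":0.458,"wz":0.167,"jaw":0.085},{"x":-0.019,"y":-0.004,"z":0.026,"wx":0.064,"wy":0.458,"wz":0.167,"jaw":0.085},{"x":-0.019,"y":-0.004,"z":0.026,"wx":0.064,"wy":0.458,"wz":0.167,"jaw":0.085}], squeeze=30)

```text
time_s: 3.9
position: [0.4565, 0.1087, 0.0791]
orientation: [0.654, 2.929, -0.042]
ft_force: [0.7, 0.1, 0.5]
grip_width: 0.991
finger_force: 0.0
```

```bash
python3 - <<'E'
from h import *
print(monitor.sense()['joints'],monitor.sense()['time_s'])
p=cap('wrist')
for r in viewer.mark_of(p,'lemon_loose_centre'): print(r['conf'],r['uv'],onz(p,r['uv'],.027))
inc(pose((.458,.106,.026),-25,8,0))
E
```

```text
[ 0.19625582  0.17322099  2.17639434 -0.1304568   0.67934526 -0.83835801] 3.9
0.79 [466.6, 159.6] [0.43461654 0.2005791  0.027     ]
0.73 [322.5, 262.0] [0.45734136 0.10663248 0.027     ]
xyz [0.0004 0.0017 0.0703] w [-0.0031  0.0003  0.0009]
```

Request:
jog_arm(increments=[{"x":0.0,"y":0.001,"z":0.035,"wx":0,"wy":0,"wz":0,"jaw":0.085},{"x":0.0,"y":0.001,"z":0.07,"wx":0,"wy":0,"wz":0,"jaw":0.085},{"x":0.0,"y":0.001,"z":0.07,"wx":0,"wy":0,"wz":0,"jaw":0.085},{"x":0.0,"y":0.001,"z":0.07,"wx":0,"wy":0,"wz":0,"jaw":0.03},{"x":0.0,"y":0.001,"z":0.07,"wx":0,"wy":0,"wz":0,"jaw":0.03},{"x":0.0,"y":0.001,"z":0.07,"wx":0,"wy":0,"wz":0,"jaw":0.03},{"x":0.0,"y":0.001,"z":0.07,"wx":0,"wy":0,"wz":0,"jaw":0.03},{"x":0.0,"y":0.001,"z":0.07,"wx":0,"wy":0,"wz":0,"jaw":0.03}], squeeze=30)

```text
time_s: 4.8
position: [0.4613, 0.1045, 0.0098]
orientation: [0.65, 2.933, -0.045]
ft_force: [-2.6, 2.1, 8.7]
grip_width: 0.605
finger_force: 31.9
```

Request:
jog_arm(increments=[{"x":0.0,"y":0.0,"z":-0.03,"wx":0,"wy":0,"wz":0,"jaw":0.03},{"x":0.0,"y":0.0,"z":-0.07,"wx":0,"wy":0,"wz":0,"jaw":0.03},{"x":0.0,"y":0.0,"z":-0.12,"wx":0,"wy":0,"wz":0,"jaw":0.03},{"x":0.0,"y":0.0,"z":-0.12,"wx":0,"wy":0,"wz":0,"jaw":0.03}], squeeze=30)

```text
time_s: 5.2
position: [0.4513, 0.1128, 0.1347]
orientation: [0.647, 2.92, -0.036]
ft_force: [1.5, -0.2, -0.2]
grip_width: 0.608
finger_force: 32.2
```

```bash
python3 - <<'E'
from h import *
s=monitor.sense();print(s['joints'],s['time_s'],s['finger_force'],s['grip_width'],s['position'])
cap('wrist','pics/w3.png')
E
```

```text
[ 0.20874764  0.0564795   2.16286206 -0.1175915   0.79836936 -0.8487877 ] 5.2 32.2183920443058 0.6076745618922055 [0.45126564 0.11280498 0.13472474]
```

View pics/w3.png

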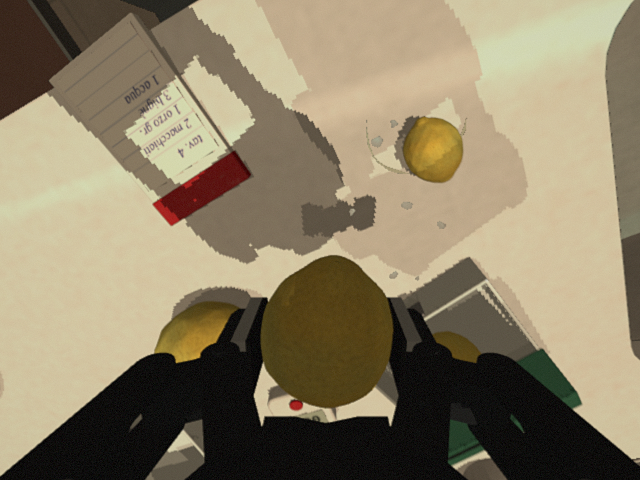

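The lemon is held well between the pads, at (327,330). Next is the slanted standoff in front of the empty keeper.

```bash
python3 - <<'E'
from h import *
q=(.642,-.178,-.074)
X=(-.018,0,.040);c,s=np.cos(q[2]),np.sin(q[2]); g=(q[0]+c*X[0]-s*X[1],q[1]+s*X[0]+c*X[1],X[2]); print(g)
inc(pose(g,-12,40,.13))
E
```

```text
(np.float64(0.6240492615141727), np.float64(-0.1766692153391924), 0.04)
xyz [-0.2078 -0.2041  0.0366] w [-0.0889 -0.5471 -0.2115]
```

Request:
jog_arm(increments=[{"x":-0.03,"y":-0.03,"z":0.0,"wx":-0.01,"wy":-0.05,"wz":-0.02,"jaw":0.03},{"x":-0.06,"y":-0.06,"z":0.0,"wx":-0.03,"wy":-0.15,"wz":-0.06,"jaw":0.03},{"x":-0.208,"y":-0.204,"z":0.037,"wx":-0.089,"wy":-0.547,"wz":-0.212,"jaw":0.03},{"x":-0.208,"y":-0.204,"z":0.037,"wx":-0.089,"wy":-0.547,"wz":-0.212,"jaw":0.03},{"x":-0.208,"y":-0.204,"z":0.037,"wx":-0.089,"wy":-0.547,"wz":-0.212,"jaw":0.03},{"x":-0.208,"y":-0.204,"z":0.037,"wx":-0.089,"wy":-0.547,"wz":-0.212,"jaw":0.03},{"x":-0.208,"y":-0.204,"z":0.037,"wx":-0.089,"wy":-0.547,"wz":-0.212,"jaw":0.03},{"x":-0.208,"y":-0.204,"z":0.037,"wx":-0.089,"wy":-0.547,"wz":-0.212,"jaw":0.03},{"x":-0.208,"y":-0.204,"z":0.037,"wx":-0.089,"wy":-0.547,"wz":-0.212,"jaw":0.03},{"x":-0.208,"y":-0.204,"z":0.037,"wx":-0.089,"wy":-0.547,"wz":-0.212,"jaw":0.03}], squeeze=30)

```text
time_s: 6.25
position: [0.5371, -0.0985, 0.1232]
orientation: [0.255, 2.465, -0.056]
ft_force: [-0.3, -0.2, 0.9]
grip_width: 0.607
finger_force: 32.3
```

```bash
python3 - <<'E'
from h import *
s=monitor.sense();print(s['joints'],s['time_s'],s['finger_force'],s['grip_width'],s['position'])
g=(.624,-.1767,.040)
inc(pose(g,-12,40,.13)); inc(pose(g,-12,40,0))
P=[cap('wrist'),cap('scene','pics/s4.png')]
for k in('keeper_empty','cover_empty_press'):
  for p in P:
    for r in viewer.mark_of(p,k)[:2]: print(k,r['conf'],r['uv'],onz(p,r['uv'],0))
i=cv2.cvtColor(np.hstack([P[0]['img'],P[1]['img']]),cv2.COLOR_RGB2BGR); cv2.imwrite('pics/w4.png',cv2.resize(i,(800,300)))
E
```

```text
[-0.31303303  0.06489096  2.36401666  1.03063312  0.10386608 -2.67535815] 6.25 32.26637341082096 0.6067371849073256 [ 0.53714114 -0.09848246  0.1231592 ]
xyz [-0.025  -0.0587  0.0154] w [ 0.0253 -0.0344 -0.006 ]
xyz [-0.0295 -0.062   0.1453] w [ 0.0253 -0.0344 -0.006 ]
keeper_empty 0.93 [264.3, 244.7] [ 0.6453252  -0.17630791  0.        ]
keeper_empty 0.33 [323.7, 330.0] [ 0.87729935 -0.16655268  0.        ]
keeper_empty 0.81 [450.5, 288.7] [ 0.64956716 -0.1748263   0.        ]
cover_empty_press 0.84 [262.0, 425.2] [ 1.79516984 -0.59632216  0.        ]
cover_empty_press 0.84 [473.1, 217.5] [ 0.92112386 -0.11420264  0.        ]
```

View pics/w4.png

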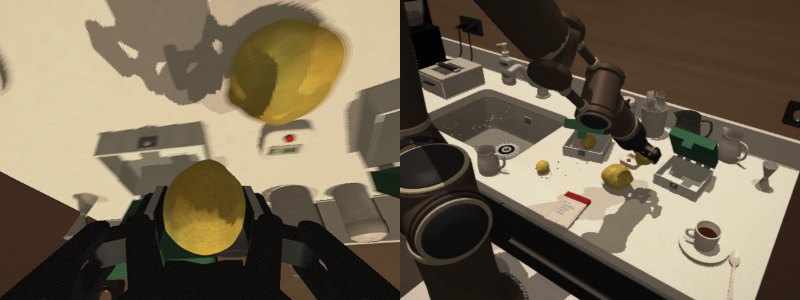

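The lemon is still held, but the arm is near the singularity again: J5 is 0.1 and the tool stopped about 60 mm short of the standoff. I'll fit a kinematic model from the recorded poses so I can pick feasible tilts.

```bash
cat > kin.py <<'E'
from h import *
from scipy.optimize import least_squares
np.set_printoptions(precision=4,suppress=True)
D=[([1.1033,.3081,1.6338,0,1.1997,-.0697],[.242,.575,.230],[-.621,-3.079,.003]),
([.6795,.093,2.4202,-1.1545,.7156,.577],[.4013,.1354,.1035],[.638,2.374,-.234]),
([.4389,.0294,2.4759,-1.1931,.4016,.2015],[.4237,.1196,.0888],[.332,2.524,-.102]),
([.19626,.17322,2.17639,-.13046,.67935,-.83836],[.4565,.1087,.0791],[.654,2.929,-.042]),
([.20875,.05648,2.16286,-.11759,.79837,-.84879],[.45127,.1128,.13472],[.647,2.92,-.036]),
([-.31303,.06489,2.36402,1.03063,.10387,-2.67536],[.53714,-.09848,.12316],[.255,2.465,-.056])]
Ry=lambda a:R.from_euler('y',a); Rz=lambda a:R.from_euler('z',a)
def fk(q,p,s4=1,s6=1):
    a1,h,L1,L2,Lt,e,o6=p
    A=Rz(q[0]); x=A.apply([a1,0,h]); A=A*Ry(q[1]); x=x+A.apply([0,0,L1]); A=A*Ry(q[2]); x=x+A.apply([e,0,L2])
    A=A*Rz(s4*q[3])*Ry(q[4]); A=A*Rz(s6*q[5]+o6); return x+A.apply([0,0,Lt]),A
def model():
    best=None
    for s4 in(1,-1):
     for s6 in(1,-1):
      for o in(0,1.57,3.14,-1.57):
        def f(p):
            r=[]
            for q,x,w in D:
                X,A=fk(q,p,s4,s6); r+=list((X-x)*10)+list((A.inv()*R.from_rotvec(w)).as_rotvec())
            return r
        s=least_squares(f,[0,.3,.4,.4,.2,0,o],loss='soft_l1',f_scale=.05)
        if best is None or s.cost<best[0]: best=(s.cost,s.x,s4,s6,np.array(f(s.x)))
    return best
M=model()
def ik(T,q0,lo=[-3.06,-.79,.05,-1.15,.05,-2.9],hi=[3.06,1.96,2.6,4.3,2.6,2.9]):
    f=lambda q:np.r_[(fk(q,*M[1:4])[0]-T[:3,3])*10,(fk(q,*M[1:4])[1].inv()*R.from_matrix(T[:3,:3])).as_rotvec()]
    s=least_squares(f,np.clip(q0,np.array(lo)+.01,np.array(hi)-.01),bounds=(lo,hi)); return s.x,s.cost
E
python3 - <<'E'
from kin import *
print(M[0],M[1:4],np.abs(M[4].reshape(-1,6)).max(0))
g=(.624,-.1767,.040)
for t in(20,25,30,35,40,45):
  for a in(-4,-12,-18,):
    for b in(0,.13):
      r=[ik(pose(g,a,t,b),q0) for q0 in([-.3,.3,2,0,.3,-1.5],[-.3,.3,2,.5,.3,-1.9])]
      r=min(r,key=lambda z:z[1]); print(t,a,b,r[0],'%.1e'%r[1])
E
```

```text
0.11035122623945592 (array([0.0581, 0.3177, 0.412 , 0.4975, 0.2476, 0.0586, 1.5708]), 1, 1) [0.3982 0.397  0.0809 0.002  0.0004 0.0002]
20 -4 0 [-0.3039  0.5755  1.8315  0.2042  0.4019 -1.9796] 4.1e-30
20 -4 0.13 [-0.3234  0.2522  1.9463  0.1504  0.6097 -1.9333] 2.1e-24
20 -12 0 [-0.2851  0.5729  1.836   0.0688  0.3854 -1.7056] 7.0e-31
20 -12 0.13 [-0.2914  0.2464  1.9537  0.0501  0.5941 -1.6894] 2.3e-28
20 -18 0 [-0.2707  0.5727  1.8363 -0.0397  0.3841 -1.4932] 1.7e-28
20 -18 0.13 [-0.267   0.246   1.9543 -0.0288  0.5929 -1.5026] 3.8e-30
25 -4 0 [-0.3116  0.5654  1.8764  0.3588  0.2923 -2.1355] 6.1e-30
25 -4 0.13 [-0.3379  0.2189  2.0216  0.2399  0.4905 -2.0273] 8.3e-31
25 -12 0 [-0.2876  0.5623  1.882   0.1267  0.2641 -1.764 ] 3.8e-25
25 -12 0.13 [-0.2962  0.2113  2.0311  0.0817  0.4656 -1.7224] 4.7e-29
25 -18 0 [-0.2693  0.562   1.8825 -0.0733  0.2618 -1.4592] 7.0e-31
25 -18 0.13 [-0.2643  0.2107  2.0318 -0.0471  0.4636 -1.4835] 1.7e-26
30 -4 0 [-0.3195  0.5617  1.9176  0.6873  0.196  -2.466 ] 4.8e-30
30 -4 0.13 [-0.3534  0.1956  2.0925  0.3934  0.3736 -2.1867] 1.1e-21
30 -12 0 [-
[... 789 characters left out ...]
 -2.9   ] 2.9e-04
40 -12 0 [-0.2925  0.5582  1.9586  1.2643  0.05   -2.9   ] 3.9e-03
40 -12 0.13 [-0.3125  0.1736  2.2342  1.0475  0.0764 -2.6961] 4.5e-24
40 -18 0 [-0.2594  0.5578  1.957  -1.15    0.05   -0.3756] 4.3e-03
40 -18 0.13 [-0.2549  0.1726  2.2355 -0.8103  0.0526 -0.7157] 7.2e-29
45 -4 0 [-0.308   0.5562  1.9472  1.1516  0.1087 -2.9   ] 1.8e-02
45 -4 0.13 [-0.3716  0.1811  2.2263  1.1129  0.1772 -2.9   ] 7.2e-03
45 -12 0 [-0.2923  0.5558  1.9568  1.2673  0.05   -2.9   ] 1.5e-02
45 -12 0.13 [-0.3054  0.174   2.2528  1.2596  0.05   -2.9   ] 3.8e-03
45 -18 0 [-0.2595  0.5554  1.9552 -1.15    0.05   -0.3752] 1.5e-02
45 -18 0.13 [-0.2508  0.1732  2.2517 -1.15    0.05   -0.3724] 4.0e-03
```

```bash
python3 - <<'E'
from kin import *
print(M[4].reshape(-1,6)[:,:3]*100)
q=(.643,-.177,-.074); X=(-.028,0,.055);c,s=np.cos(q[2]),np.sin(q[2]); g=(q[0]+c*X[0],q[1]+s*X[0],X[2]); print(g)
inc(pose(g,-15,15,.12))
E
```

```text
[[ 39.8175 -16.7467  -2.4138]
 [  1.6717  -0.8295  -2.361 ]
 [ -0.4599 -20.2839   1.1646]
 [  9.1302 -36.7543   8.0917]
 [ 16.4731 -34.9788   2.3057]
 [-38.7522 -39.6958  -4.1052]]
(np.float64(0.6150766290220465), np.float64(-0.1749298905276326), 0.055)
xyz [-0.0692 -0.0579  0.0165] w [0.0507 0.4023 0.0467]
```

```bash
python3 - <<'E'
from h import *
inc(pose((.615,-.175,.055),-17,15,.12))
E
```

```text
xyz [-0.0692 -0.0571  0.0165] w [0.0664 0.4017 0.0781]
```

Request:
jog_arm(increments=[{"x":-0.03,"y":-0.03,"z":0.0,"wx":0.03,"wy":0.2,"wz":0.04,"jaw":0.03},{"x":-0.069,"y":-0.057,"z":0.017,"wx":0.066,"wy":0.402,"wz":0.078,"jaw":0.03},{"x":-0.069,"y":-0.057,"z":0.017,"wx":0.066,"wy":0.402,"wz":0.078,"jaw":0.03},{"x":-0.069,"y":-0.057,"z":0.017,"wx":0.066,"wy":0.402,"wz":0.078,"jaw":0.03},{"x":-0.069,"y":-0.057,"z":0.017,"wx":0.066,"wy":0.402,"wz":0.078,"jaw":0.03},{"x":-0.069,"y":-0.057,"z":0.017,"wx":0.066,"wy":0.402,"wz":0.078,"jaw":0.03},{"x":-0.069,"y":-0.057,"z":0.017,"wx":0.066,"wy":0.402,"wz":0.078,"jaw":0.03},{"x":-0.069,"y":-0.057,"z":0.017,"wx":0.066,"wy":0.402,"wz":0.078,"jaw":0.03}], squeeze=30)

```text
time_s: 7.35
position: [0.5882, -0.1663, 0.1509]
orientation: [0.425, 2.853, -0.054]
ft_force: [-0.1, 0.1, -0.8]
grip_width: 0.605
finger_force: 32.3
```

```bash
python3 - <<'E'
from h import *
s=monitor.sense();print(s['joints'],s['time_s'],s['finger_force'],s['grip_width'],s['position'])
inc(pose((.615,-.175,.055),-17,15,.12));inc(pose((.615,-.175,.055),-17,29,.12))
E
```

```text
[-0.35510086  0.23577049  1.93000758  0.02443831  0.71681346 -1.64618922] 7.35 32.25822910666466 0.6048502896533964 [ 0.58823496 -0.16630182  0.15089501]
xyz [-0.0024 -0.0005 -0.0011] w [ 0.0011 -0.0022  0.0005]
xyz [ 0.0221 -0.0005  0.002 ] w [ 0.0011 -0.2465  0.0004]
```

Request:
jog_arm(increments=[{"x":0.012,"y":-0.001,"z":0.001,"wx":0.001,"wy":-0.12,"wz":0.0,"jaw":0.03},{"x":0.022,"y":-0.001,"z":0.002,"wx":0.001,"wy":-0.246,"wz":0.0,"jaw":0.03},{"x":0.022,"y":-0.001,"z":0.002,"wx":0.001,"wy":-0.246,"wz":0.0,"jaw":0.03},{"x":0.022,"y":-0.001,"z":0.002,"wx":0.001,"wy":-0.246,"wz":0.0,"jaw":0.03}], squeeze=30)

```text
time_s: 7.75
position: [0.5668, -0.1612, 0.1427]
orientation: [0.391, 2.613, -0.101]
ft_force: [1.3, -0.4, -0.1]
grip_width: 0.602
finger_force: 32.3
```

```bash
python3 - <<'E'
from h import *
s=monitor.sense();print(s['joints'],s['time_s'],s['finger_force'],s['position'])
p=cap('wrist','pics/w5.png')
for k in('keeper_empty','lemon_loose_centre','cover_empty_press'):
    for r in viewer.mark_of(p,k)[:2]: print(k,r['conf'],r['uv'],onz(p,r['uv'],0))
q=(.643,-.177,-.074);c,s=np.cos(q[2]),np.sin(q[2])
for X in [(-.061,.068,.038),(-.061,-.068,.038)]: print(proj(p,(q[0]+c*X[0]-s*X[1],q[1]+s*X[0]+c*X[1],X[2])))
inc(pose((.615,-.175,.055),-17,29,.12));inc(pose((.615,-.175,.055),-17,29,0))
E
```

```text
[-0.36968479  0.12431925  2.15907984  0.0989057   0.35770744 -1.72693697] 7.75 32.2634781897068 [ 0.56684573 -0.16123642  0.14268708]
keeper_empty 0.81 [332.4, 224.3] [ 0.64216833 -0.17768177  0.        ]
lemon_loose_centre 0.91 [324.9, 330.6] [ 0.81953049 -0.23946541  0.        ]
lemon_loose_centre 0.61 [566.3, 9.8] [ 0.52316463 -0.00619879  0.        ]
cover_empty_press 0.79 [351.0, 410.3] [ 1.11993095 -0.27960074  0.        ]
[414.34385187 182.12753549]
[226.8369755  215.76504267]
xyz [0.007  0.0014 0.0009] w [-0.0013  0.007  -0.0001]
xyz [0.0078 0.0016 0.1209] w [-0.0013  0.007  -0.0001]
```

View pics/w5.png

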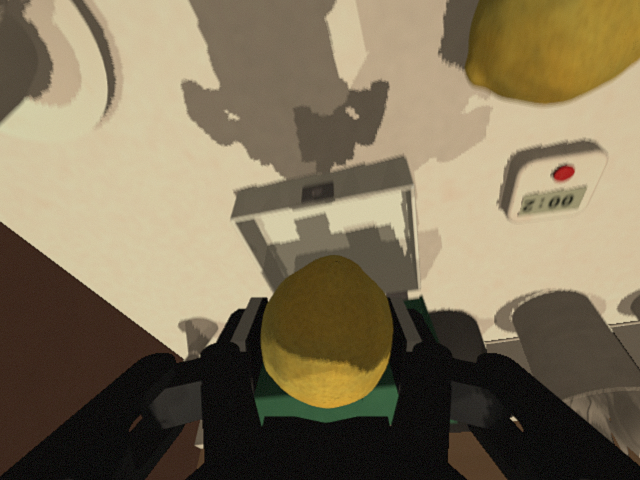

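The keeper is dead ahead. Its front rim corners, at (235,218) and (415,185), match the fitted pose. Inserting along the tool axis.

Request:
jog_arm(increments=[{"x":0.005,"y":0.001,"z":0.03,"wx":0,"wy":0.004,"wz":0,"jaw":0.03},{"x":0.008,"y":0.001,"z":0.06,"wx":0,"wy":0.007,"wz":0,"jaw":0.03},{"x":0.008,"y":0.001,"z":0.09,"wx":0,"wy":0.007,"wz":0,"jaw":0.03},{"x":0.008,"y":0.001,"z":0.11,"wx":0,"wy":0.007,"wz":0,"jaw":0.03},{"x":0.008,"y":0.001,"z":0.121,"wx":0,"wy":0.007,"wz":0,"jaw":0.03},{"x":0.008,"y":0.001,"z":0.121,"wx":0,"wy":0.007,"wz":0,"jaw":0.03}], squeeze=30)

```text
time_s: 8.55
position: [0.6233, -0.1782, 0.0362]
orientation: [0.391, 2.611, -0.102]
ft_force: [2.9, 0.5, -1.7]
grip_width: 0.601
finger_force: 32.2
```

```bash
python3 - <<'E'
from h import *
s=monitor.sense();print(s['joints'],s['time_s'],s['finger_force'],s['position'],s['ft_force'])
inc(pose((.615,-.175,.055),-17,29,0)); inc(pose((.617,-.175,.042),-17,29,0))
P=[cap('wrist'),cap('scene')]
i=cv2.cvtColor(np.hstack([P[0]['img'],P[1]['img'][120:360,320:640].repeat(2,0).repeat(2,1)]),cv2.COLOR_RGB2BGR); cv2.imwrite('pics/w6.png',cv2.resize(i,(800,300)))
E
```

```text
[-0.35986252  0.42783419  2.0558975   0.18826635  0.15615189 -1.81158533] 8.55 32.15239182114601 [ 0.62332285 -0.17817814  0.03621161] [ 2.87738329  0.45071309 -1.72714003]
xyz [-0.0013  0.0006 -0.0017] w [-0.0014 -0.001  -0.0005]
xyz [0.0033 0.0012 0.0106] w [-0.0014 -0.001  -0.0005]
```

View pics/w6.png

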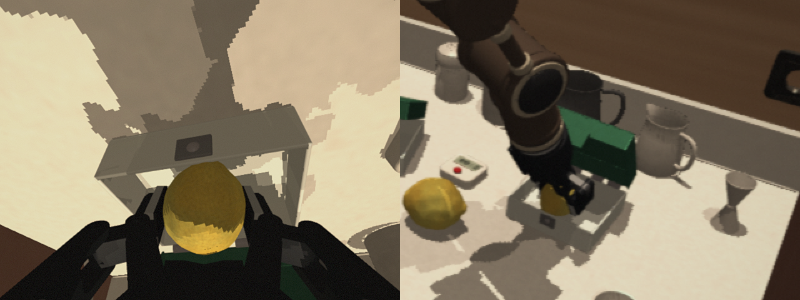

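The lemon is inside the tray walls, just above the floor. I'll lower it a little, release and back out.

Request:
jog_arm(increments=[{"x":0.003,"y":0.001,"z":0.006,"wx":0,"wy":0,"wz":0,"jaw":0.03},{"x":0.003,"y":0.001,"z":0.011,"wx":0,"wy":0,"wz":0,"jaw":0.03},{"x":0.003,"y":0.001,"z":0.011,"wx":0,"wy":0,"wz":0,"jaw":0.055},{"x":0.003,"y":0.001,"z":0.011,"wx":0,"wy":0,"wz":0,"jaw":0.062},{"x":0.003,"y":0.001,"z":0.011,"wx":0,"wy":0,"wz":0,"jaw":0.07},{"x":0.003,"y":0.001,"z":0.011,"wx":0,"wy":0,"wz":0,"jaw":0.07},{"x":0.003,"y":0.001,"z":0.011,"wx":0,"wy":0,"wz":0,"jaw":0.07},{"x":0.003,"y":0.001,"z":0.011,"wx":0,"wy":0,"wz":0,"jaw":0.07},{"x":0.003,"y":0.001,"z":0.011,"wx":0,"wy":0,"wz":0,"jaw":0.07},{"x":0.003,"y":0.001,"z":0.011,"wx":0,"wy":0,"wz":0,"jaw":0.07}], squeeze=30)

```text
time_s: 9.65
position: [0.6237, -0.1771, 0.0249]
orientation: [0.391, 2.614, -0.102]
ft_force: [-0.6, 0.2, -0.4]
grip_width: 0.823
finger_force: 0.0
```

Request:
jog_arm(increments=[{"x":0,"y":0,"z":-0.02,"wx":0,"wy":0,"wz":0,"jaw":0.07},{"x":0,"y":0,"z":-0.05,"wx":0,"wy":0,"wz":0,"jaw":0.07},{"x":0,"y":0,"z":-0.09,"wx":0,"wy":0,"wz":0,"jaw":0.07},{"x":0,"y":0,"z":-0.13,"wx":0,"wy":0,"wz":0,"jaw":0.07},{"x":0,"y":0,"z":-0.13,"wx":0,"wy":0,"wz":0,"jaw":0.07},{"x":0,"y":0,"z":-0.13,"wx":0,"wy":0,"wz":0,"jaw":0.07}], squeeze=30)

```text
time_s: 10.25
position: [0.5645, -0.1589, 0.1402]
orientation: [0.391, 2.611, -0.102]
ft_force: [0.8, -1.0, 0.4]
grip_width: 0.818
finger_force: 0.0
```

```bash
python3 - <<'E'
from h import *
np.set_printoptions(precision=4,suppress=True)
s=monitor.sense();print(s['joints'],s['time_s'],s['finger_force'],s['position'],s['ft_force'])
p=cap('wrist','pics/w7.png')
for k,z in(('lemon_loose_centre',.032),('cover_empty_press',.15)):
    for r in viewer.mark_of(p,k)[:3]:
        w=onz(p,r['uv'],z); c,s_=np.cos(.074),-np.sin(.074); d=w[:2]-[.643,-.177]; print(k,r['conf'],r['uv'],w,'local',c*d[0]+s_*d[1],-s_*d[0]+c*d[1])
E
```

```text
[-0.3661  0.1229  2.1682  0.0949  0.3474 -1.7206] 10.25 0.0 [ 0.5645 -0.1589  0.1402] [ 0.8111 -0.9733  0.4217]
lemon_loose_centre 0.84 [562.6, 17.7] [ 0.511  -0.0224  0.032 ] local -0.14307774981918198 0.14439491527806275
lemon_loose_centre 0.58 [324.9, 242.5] [ 0.6269 -0.1785  0.032 ] local -0.015962969530336265 -0.002642860857297003
cover_empty_press 0.97 [345.3, 416.1] [ 0.6749 -0.1786  0.15  ] local 0.031972112981025744 0.0007363672097534955
```

View pics/w7.png

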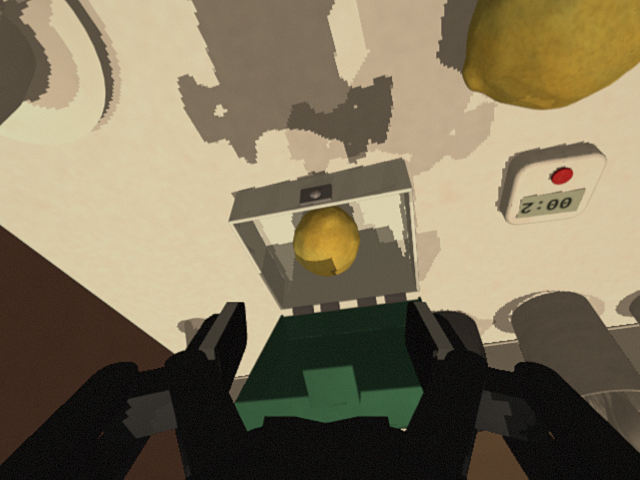

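The lemon lies freely in the empty keeper at local (-0.016, -0.003), at picture position (325,242). Next I go over the open cover with closed fingers.

```bash
python3 - <<'E'
from h import *
q=(.643,-.177,-.074); c,s=np.cos(q[2]),np.sin(q[2])
W=lambda x,z:(q[0]+c*x,q[1]+s*x,z)
a=np.degrees(q[2])
T=lambda x,z:pose(W(x,z),a,0,.019)   # TCP at point
inc(T(-.03,.26)); inc(T(.055,.23),T(-.03,.26))
E
```

```text
xyz [-0.1049 -0.0011 -0.0827] w [-0.0565  0.4977 -0.2187]
xyz [-0.085  0.     0.03 ] w [ 0.  0. -0.]
```

Request:
jog_arm(increments=[{"x":0,"y":0,"z":-0.05,"wx":0,"wy":0,"wz":0,"jaw":0.0},{"x":-0.04,"y":0,"z":-0.08,"wx":-0.01,"wy":0.12,"wz":-0.05,"jaw":0.0},{"x":-0.105,"y":-0.001,"z":-0.083,"wx":-0.057,"wy":0.498,"wz":-0.219,"jaw":0.0},{"x":-0.105,"y":-0.001,"z":-0.083,"wx":-0.057,"wy":0.498,"wz":-0.219,"jaw":0.0},{"x":-0.105,"y":-0.001,"z":-0.083,"wx":-0.057,"wy":0.498,"wz":-0.219,"jaw":0.0},{"x":-0.105,"y":-0.001,"z":-0.083,"wx":-0.057,"wy":0.498,"wz":-0.219,"jaw":0.0},{"x":-0.105,"y":-0.001,"z":-0.083,"wx":-0.057,"wy":0.498,"wz":-0.219,"jaw":0.0},{"x":-0.105,"y":-0.001,"z":-0.083,"wx":-0.057,"wy":0.498,"wz":-0.219,"jaw":0.0}], squeeze=30)

```text
time_s: 11.2
position: [0.6115, -0.174, 0.2597]
orientation: [-0.116, -3.139, -0.001]
ft_force: [-0.3, -0.1, 0.2]
grip_width: -0.002
finger_force: 0.0
```

Request:
jog_arm(increments=[{"x":-0.04,"y":0,"z":0,"wx":0,"wy":0,"wz":0,"jaw":0.0},{"x":-0.085,"y":0,"z":0.015,"wx":0,"wy":0,"wz":0,"jaw":0.0},{"x":-0.085,"y":0,"z":0.03,"wx":0,"wy":0,"wz":0,"jaw":0.0},{"x":-0.085,"y":0,"z":0.03,"wx":0,"wy":0,"wz":0,"jaw":0.0}], squeeze=30)

```text
time_s: 11.6
position: [0.695, -0.1798, 0.2276]
orientation: [-0.115, -3.134, -0.003]
ft_force: [-0.1, -0.4, -0.5]
grip_width: 0.001
finger_force: 0.0
```

```bash
cat > arc.py <<'E'
import sys
from h import *
np.set_printoptions(precision=4,suppress=True)
K={'empty':(.643,-.177,-.074,1.05),'full':(.619,.156,.270,.49)}
q=K[sys.argv[1]]; c,s=np.cos(q[2]),np.sin(q[2])
st=monitor.sense(); print(st['joints'],st['time_s'],st['position'],st['ft_force'])
def T(x,z): return pose((q[0]+c*x,q[1]+s*x,z),np.degrees(q[2]),0,.019)
def P(th):
    dx,dz=-.111,.03; C,S=np.cos(th),np.sin(th); return T(.063+dx*C+dz*S+.011*S,.04-dx*S+dz*C)
if len(sys.argv)>2: 
    for x in np.linspace(q[3],0,int(sys.argv[2])): inc(P(x))
E
python3 arc.py empty 8
```

```text
[-0.3139  0.4923  1.3859  0.0002  1.2694 -1.8113] 11.6 [ 0.695  -0.1798  0.2276] [-0.0967 -0.4035 -0.4937]
xyz [ 0.0083 -0.0012  0.0764] w [ 0.0016 -0.0058  0.0005]
xyz [ 0.0255 -0.0012  0.0821] w [ 0.0016 -0.0058  0.0005]
xyz [ 0.0418 -0.0012  0.0902] w [ 0.0016 -0.0058  0.0005]
xyz [ 0.0569 -0.0012  0.1005] w [ 0.0016 -0.0058  0.0005]
xyz [ 0.0705 -0.0012  0.1127] w [ 0.0016 -0.0058  0.0005]
xyz [ 0.0823 -0.0012  0.1266] w [ 0.0016 -0.0058  0.0005]
xyz [ 0.0919 -0.0012  0.1419] w [ 0.0016 -0.0058  0.0005]
xyz [ 0.0991 -0.0012  0.1582] w [ 0.0016 -0.0058  0.0005]
```

Request:
jog_arm(increments=[{"x":-0.007,"y":0,"z":0.04,"wx":0,"wy":0,"wz":0,"jaw":0.0},{"x":-0.007,"y":0,"z":0.075,"wx":0,"wy":0,"wz":0,"jaw":0.0},{"x":0.008,"y":0,"z":0.077,"wx":0,"wy":0,"wz":0,"jaw":0.0},{"x":0.025,"y":0,"z":0.082,"wx":0,"wy":0,"wz":0,"jaw":0.0},{"x":0.042,"y":0,"z":0.09,"wx":0,"wy":0,"wz":0,"jaw":0.0},{"x":0.057,"y":0,"z":0.1,"wx":0,"wy":0,"wz":0,"jaw":0.0},{"x":0.07,"y":0,"z":0.113,"wx":0,"wy":0,"wz":0,"jaw":0.0},{"x":0.082,"y":0,"z":0.127,"wx":0,"wy":0,"wz":0,"jaw":0.0},{"x":0.092,"y":0,"z":0.142,"wx":0,"wy":0,"wz":0,"jaw":0.0},{"x":0.098,"y":0,"z":0.149,"wx":0,"wy":0,"wz":0,"jaw":0.0}], squeeze=30)

```text
time_s: 12.6
position: [0.598, -0.1734, 0.0834]
orientation: [0.117, 3.138, -0.0]
ft_force: [0.2, 0.3, 0.8]
grip_width: 0.001
finger_force: 0.2
```

```bash
cat >> arc.py <<'E'
P_={n:cap(n) for n in('scene','top')}
from scipy.optimize import least_squares
for k in K:
    Q=K[k]
    for n,p in P_.items():
        r=viewer.mark_of(p,f'cover_{k}_press')
        if r:
            def f(th):
                C,S=np.cos(th[0]),np.sin(th[0]); x=.063-.111*C+.03*S; z=.04+.111*S+.03*C
                return proj(p,(Q[0]+np.cos(Q[2])*x,Q[1]+np.sin(Q[2])*x,z))-r[0]['uv']
            a=least_squares(f,[.4]); print(k,n,round(r[0]['conf'],2),r[0]['uv'],'th',a.x,a.fun)
inc(P(0.0))
E
python3 arc.py empty
```

```text
[-0.3522  0.4726  1.7356  0.0003  0.9321 -1.8489] 12.6 [ 0.598  -0.1734  0.0834] [0.2106 0.3402 0.7716]
empty scene 0.64 [448.5, 268.9] th [0.1032] [-2.9765 -1.0106]
empty top 0.68 [441.3, 200.1] th [0.1202] [0.3977 0.1769]
full scene 0.92 [293.7, 195.0] th [0.4915] [3.7075 0.9145]
full top 0.97 [289.1, 198.4] th [0.4741] [ 2.3487 -0.626 ]
xyz [0.0068 0.0003 0.0144] w [-0.0011  0.0047  0.0004]
```

Request:
jog_arm(increments=[{"x":0.004,"y":0,"z":0.005,"wx":0,"wy":0,"wz":0,"jaw":0.0},{"x":0.006,"y":0,"z":0.008,"wx":0,"wy":0,"wz":0,"jaw":0.0},{"x":0.006,"y":0,"z":0.011,"wx":0,"wy":0,"wz":0,"jaw":0.0},{"x":0.006,"y":0,"z":0.014,"wx":0,"wy":0,"wz":0,"jaw":0.0},{"x":0.006,"y":0,"z":0.016,"wx":0,"wy":0,"wz":0,"jaw":0.0}], squeeze=30)

```text
time_s: 13.4
position: [0.5954, -0.1739, 0.0696]
orientation: [0.115, 3.137, -0.001]
ft_force: [-7.9, 1.2, 22.8]
grip_width: -0.002
finger_force: 11.4
```

```bash
python3 arc.py empty
```

```text
[-0.3542  0.4879  1.7467 -0.0002  0.9047 -1.8516] 13.4 [ 0.5954 -0.1739  0.0696] [-7.9029  1.2352 22.8039]
empty scene 0.66 [445.4, 275.2] th [-0.0128] [-2.0108 -0.5938]
empty top 0.95 [437.7, 203.6] th [-0.0706] [1.6385 1.0956]
full scene 0.76 [294.2, 198.1] th [0.4413] [2.5465 0.5865]
full top 0.95 [290.0, 196.6] th [0.5081] [ 1.0601 -0.2829]
xyz [ 0.0003  0.0004 -0.0003] w [-0.0009  0.0026  0.0007]
```

Force has reached 23 N with the tip at z = 0.0696, which is fully down. Lifting off.

Request:
jog_arm(increments=[{"x":0,"y":0,"z":-0.03,"wx":0,"wy":0,"wz":0,"jaw":0.0},{"x":0,"y":0,"z":-0.07,"wx":0,"wy":0,"wz":0,"jaw":0.0},{"x":0,"y":0,"z":-0.12,"wx":0,"wy":0,"wz":0,"jaw":0.0},{"x":0,"y":0,"z":-0.12,"wx":0,"wy":0,"wz":0,"jaw":0.0}], squeeze=30)

```text
time_s: 14.1
position: [0.5999, -0.1753, 0.1952]
orientation: [0.115, 3.123, -0.008]
ft_force: [0.8, 0.0, 0.4]
grip_width: -0.001
finger_force: 0.0
```

```bash
python3 arc.py full 5
```

```text
[-0.3541  0.3324  1.6786  0.0004  1.1132 -1.8516] 14.1 [ 0.5999 -0.1753  0.1952] [0.7972 0.0066 0.4499]
xyz [0.0213 0.3268 0.0747] w [-0.0073  0.0159 -0.3435]
xyz [0.0311 0.3234 0.0854] w [-0.0073  0.0159 -0.3435]
xyz [0.0397 0.3205 0.0971] w [-0.0073  0.0159 -0.3435]
xyz [0.0468 0.3181 0.1097] w [-0.0073  0.0159 -0.3435]
xyz [0.0526 0.3162 0.1229] w [-0.0073  0.0159 -0.3435]
empty top 0.83 [441.9, 205.5] th [-0.0411] [-2.2006 -1.3651]
full scene 0.76 [295.3, 198.2] th [0.4439] [1.4799 0.3421]
full top 0.96 [288.3, 194.4] th [0.564] [ 2.0983 -0.5609]
xyz [0.0431 0.3135 0.1148] w [ 0.0013 -0.002  -0.3436]
```

Request:
jog_arm(increments=[{"x":0.021,"y":0.327,"z":0.03,"wx":0,"wy":0.005,"wz":-0.344,"jaw":0.0},{"x":0.021,"y":0.327,"z":0.03,"wx":0,"wy":0.005,"wz":-0.344,"jaw":0.0},{"x":0.021,"y":0.327,"z":0.03,"wx":0,"wy":0.005,"wz":-0.344,"jaw":0.0},{"x":0.021,"y":0.327,"z":0.03,"wx":0,"wy":0.005,"wz":-0.344,"jaw":0.0},{"x":0.021,"y":0.327,"z":0.03,"wx":0,"wy":0.005,"wz":-0.344,"jaw":0.0},{"x":0.021,"y":0.327,"z":0.03,"wx":0,"wy":0.005,"wz":-0.344,"jaw":0.0},{"x":0.021,"y":0.327,"z":0.03,"wx":0,"wy":0.005,"wz":-0.344,"jaw":0.0},{"x":0.021,"y":0.327,"z":0.03,"wx":0,"wy":0.005,"wz":-0.344,"jaw":0.0},{"x":0.021,"y":0.327,"z":0.03,"wx":0,"wy":0.005,"wz":-0.344,"jaw":0.0},{"x":0.021,"y":0.327,"z":0.03,"wx":0,"wy":0.005,"wz":-0.344,"jaw":0.0}], squeeze=30)

```text
time_s: 15.4
position: [0.5973, 0.1531, 0.1559]
orientation: [0.422, -3.108, 0.002]
ft_force: [0.4, -0.3, 0.3]
grip_width: -0.0
finger_force: 0.0
```

```bash
python3 arc.py full 5 | grep -v full
```

```text
[ 0.1809  0.3731  1.71   -0.0012  1.0632 -1.659 ] 15.4 [0.5973 0.1531 0.1559] [ 0.3806 -0.2932  0.2676]
xyz [-0.0063 -0.003   0.0371] w [-0.0006 -0.0048 -0.0003]
xyz [ 0.0039 -0.003   0.048 ] w [-0.0006 -0.0048 -0.0003]
xyz [ 0.0127 -0.003   0.0599] w [-0.0006 -0.0048 -0.0003]
xyz [ 0.0201 -0.003   0.0726] w [-0.0006 -0.0048 -0.0003]
xyz [ 0.0259 -0.003   0.086 ] w [-0.0006 -0.0048 -0.0003]
empty scene 0.67 [445.1, 274.3] th [0.0004] [-1.4865 -0.4467]
empty top 0.67 [440.5, 203.6] th [-0.0053] [-0.3605 -0.2057]
xyz [ 0.0268 -0.0029  0.0871] w [-0.0004 -0.0026 -0.0011]
```

Empty cover confirmed shut (angle about 0). Now I close the other one along its arc.

Request:
jog_arm(increments=[{"x":-0.006,"y":-0.003,"z":0.025,"wx":0,"wy":0,"wz":0,"jaw":0.0},{"x":-0.005,"y":-0.003,"z":0.037,"wx":0,"wy":0,"wz":0,"jaw":0.0},{"x":0.004,"y":-0.003,"z":0.048,"wx":0,"wy":0,"wz":0,"jaw":0.0},{"x":0.013,"y":-0.003,"z":0.06,"wx":0,"wy":0,"wz":0,"jaw":0.0},{"x":0.02,"y":-0.003,"z":0.072,"wx":0,"wy":0,"wz":0,"jaw":0.0},{"x":0.025,"y":-0.003,"z":0.078,"wx":0,"wy":0,"wz":0,"jaw":0.0},{"x":0.026,"y":-0.003,"z":0.082,"wx":0,"wy":0,"wz":0,"jaw":0.0},{"x":0.026,"y":-0.003,"z":0.086,"wx":0,"wy":0,"wz":0,"jaw":0.0},{"x":0.026,"y":-0.003,"z":0.088,"wx":0,"wy":0,"wz":0,"jaw":0.0}], squeeze=30)

```text
time_s: 16.6
position: [0.5721, 0.1442, 0.0697]
orientation: [0.423, -3.107, 0.001]
ft_force: [-6.8, -1.4, 16.5]
grip_width: -0.003
finger_force: 8.3
```

```bash
python3 arc.py full
```

```text
[ 0.1734  0.4435  1.8156 -0.0009  0.888  -1.6675] 16.6 [0.5721 0.1442 0.0697] [-6.7895 -1.362  16.4832]
empty scene 0.71 [444.9, 274.4] th [-0.0021] [-1.3309 -0.3986]
empty top 0.83 [439.8, 203.3] th [-0.0088] [0.296  0.1702]
full scene 0.75 [290.2, 223.6] th [-0.0088] [2.5284 0.2212]
full top 0.71 [293.4, 213.3] th [0.0056] [ 2.0087 -0.5198]
xyz [-0.0004 -0.0011 -0.0001] w [-0.0001 -0.0057  0.0007]
```

Request:
jog_arm(increments=[{"x":0,"y":0,"z":0.002,"wx":0,"wy":0,"wz":0,"jaw":0.0},{"x":0,"y":0,"z":0.002,"wx":0,"wy":0,"wz":0,"jaw":0.0},{"x":0,"y":0,"z":-0.03,"wx":0,"wy":0,"wz":0,"jaw":0.0},{"x":0,"y":0,"z":-0.08,"wx":0,"wy":0,"wz":0,"jaw":0.0},{"x":0,"y":0,"z":-0.13,"wx":0,"wy":0,"wz":0,"jaw":0.0},{"x":0,"y":0,"z":-0.13,"wx":0,"wy":0,"wz":0,"jaw":0.0},{"x":0,"y":0,"z":-0.13,"wx":0,"wy":0,"wz":0,"jaw":0.0}], squeeze=30)

```text
time_s: 17.6
position: [0.575, 0.1448, 0.2012]
orientation: [-0.423, 3.111, -0.001]
ft_force: [0.1, -1.0, -0.3]
grip_width: -0.004
finger_force: 0.0
```

```bash
python3 arc.py full; python3 - <<'E'
from h import *
p=cap('top')
for k in('timer','small_pitcher','lemon_loose_centre','lemon_stored_centre'): print(k,[(round(r['conf'],2),r['uv'],onz(p,r['uv'],0).round(3)) for r in viewer.mark_of(p,k)])
E
```

```text
[ 0.1735  0.2758  1.7399 -0.0006  1.1239 -1.6676] 17.6 [0.575  0.1448 0.2012] [ 0.1469 -1.0344 -0.3245]
empty scene 0.86 [442.3, 274.2] th [-0.0114] [1.112 0.329]
empty top 0.62 [439.0, 201.0] th [0.0567] [1.9071 0.955 ]
full scene 0.67 [290.1, 223.3] th [-0.0035] [2.6535 0.2369]
full top 0.95 [292.5, 210.9] th [0.1106] [ 2.265  -0.5925]
xyz [-0.001  -0.0011  0.1268] w [ 0.0001 -0.0066  0.0004]
timer [(0.94, [358.4, 191.9], array([ 0.633, -0.   ,  0.   ])), (0.15, [438.3, 201.7], array([ 0.611, -0.185,  0.   ]))]
small_pitcher [(0.88, [212.3, 316.5], array([0.346, 0.332, 0.   ]))]
lemon_loose_centre [(0.96, [373.2, 247.3], array([ 0.504, -0.034,  0.   ]))]
lemon_stored_centre [(0.54, [433.4, 186.9], array([ 0.645, -0.175,  0.   ])), (0.33, [212.1, 315.9], array([0.347, 0.333, 0.   ]))]
```

```bash
python3 -c "
from station import ctrl; print(ctrl.job_done())"
```

```text
the job is handed in; nothing more can be done
None
```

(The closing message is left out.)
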